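# Put the washed bearing-press drifts back on their rail in order of size

## Task

The four bearing-press drifts have been washed and stand mixed up on the pegs of the drip tray. Put them back on the tool rail, one on each peg and pushed fully down with the flange below, lined up by size: the smallest on the peg next to the hanging ring, the largest at the far end.

Things in the scene. Friction and masses are not known exactly. Their poses are not given: they have to be found in the camera images.
- drift_26: The smallest of four bare aluminium bearing-press drifts: a turned ring 32 mm tall, flange of 26 mm diameter over its lower 10 mm, plain round neck of 23 mm above (grip it there), 17 mm bore right through. Origin: centre of its underside, z up its axis. Starts upright on any one of the drip tray's pegs, underside 20 mm above the bench.
- drift_32: The second smallest of four bare aluminium bearing-press drifts: a turned ring 32 mm tall, flange of 32 mm diameter over its lower 10 mm, plain round neck of 27 mm above (grip it there), 17 mm bore right through. Origin: centre of its underside, z up its axis. Starts upright on any one of the drip tray's pegs, underside 20 mm above the bench.
- drift_42: The second largest of four bare aluminium bearing-press drifts: a turned ring 32 mm tall, flange of 42 mm diameter over its lower 10 mm, plain round neck of 35 mm above (grip it there), 17 mm bore right through. Origin: centre of its underside, z up its axis. Starts upright on any one of the drip tray's pegs, underside 20 mm above the bench.
- drift_52: The largest of four bare aluminium bearing-press drifts: a turned ring 32 mm tall, flange of 52 mm diameter over its lower 10 mm, plain round neck of 44 mm above (grip it there), 17 mm bore right through. Origin: centre of its underside, z up its axis. Starts upright on any one of the drip tray's pegs, underside 20 mm above the bench.
- clip_1: Black clip with an upright steel peg, number 1 of four equal ones along the tool rail (1 to 4 in this order, 58 to 70 mm apart; the ring may be at either end). Fixed. Origin: on the peg's axis at the seat for a drift's underside, 20 mm above the bench; y along the rail. Peg 8 mm thick, tapering over its top 7 mm to a 3 mm tip 26 mm above the seat. Clip 36 mm wide.
- clip_2: Black clip with an upright steel peg, number 2 of four equal ones along the tool rail (1 to 4 in this order, 58 to 70 mm apart; the ring may be at either end). Fixed. Origin: on the peg's axis at the seat for a drift's underside, 20 mm above the bench; y along the rail. Peg 8 mm thick, tapering over its top 7 mm to a 3 mm tip 26 mm above the seat. Clip 36 mm wide.
- clip_3: Black clip with an upright steel peg, number 3 of four equal ones along the tool rail (1 to 4 in this order, 58 to 70 mm apart; the ring may be at either end). Fixed. Origin: on the peg's axis at the seat for a drift's underside, 20 mm above the bench; y along the rail. Peg 8 mm thick, tapering over its top 7 mm to a 3 mm tip 26 mm above the seat. Clip 36 mm wide.
- clip_4: Black clip with an upright steel peg, number 4 of four equal ones along the tool rail (1 to 4 in this order, 58 to 70 mm apart; the ring may be at either end). Fixed. Origin: on the peg's axis at the seat for a drift's underside, 20 mm above the bench; y along the rail. Peg 8 mm thick, tapering over its top 7 mm to a 3 mm tip 26 mm above the seat. Clip 36 mm wide.
- hang_ring: Steel hanging ring, 43 mm across, lying flat at one end of the aluminium tool rail, about 56 mm beyond that end's clip; the rail's other end has a plain black rubber bumper instead. Fixed. Origin: its centre, 10 mm above the bench.
- drip_tray: Shallow grey tray, 84 x 296 mm, rim 13 mm high; in it a steel bar 30 mm wide carries four pegs, 8 mm thick, whose tips are 26 mm above the seats (lift a drift straight up by more than that). Fixed. Origin: centre of its underside on the bench; y along the row (pegs at y = -96, -32, 32 and 96 mm, seats 20 mm above the bench).
Mind the look-alikes: they are no part of the job. What is shaped like the drift_26 but red or turquoise is not meant.

How it is judged:
By the outcome, as a careful person would: the job done as asked, in the order asked, and still so for the second after the job is handed in, with the robot touching nothing.
It also fails if it takes over 99 s, if anything falls off the work surface, if the arm or the gripper's body presses on something with over 40 N, if the wrist force passes 120 N, or if a joint passes its speed limit or range.

## Robot

A 6-joint arm with a two-finger parallel gripper is mounted at the origin on a cart in front of the work surface, level with it; the furniture and walls round the work are solid. World frame = base frame: x ahead of the robot, y to its left, z up, the work surface at z = 0. Lengths are in mm, angles in rad, forces in N, time in s.
With the tool pointing down it reaches from about 300 to 775 mm from the base axis. Payload 14.6 kg.
Tool frame: the origin (TCP) lies at the very end of the fingers, on their centre line; the grasp point (between the pads) lies 19 mm behind it; z points along the fingers, y is the line along which they close (so a half turn about z gives the same grasp; the last joint's range is limited). The gripper opens to 94 mm and grips with 3 to 60 N. Pads are 16 mm wide; open, the fingers measure 119 mm over their backs; the gripper's body (75 mm by 177 mm) begins 78 mm behind the grasp point.
Start: joints at [-1.317, 0.3, 1.521, -0, 1.321, -0.067], TCP at [173.422, -521.933, 205.446] pointing down, gripper open.
Joint ranges: [-3.03, 3.03], [-0.79, 2.21], [0.23, 2.52], [-1.04, 4.18], [0, 3.07], [-2.55, 2.55]. Speed limits (rad/s): [2.22, 2.22, 2.57, 3.14, 3.14, 3.14].

## Interface

Orientations are given as [roll, pitch, yaw] about the fixed x, y, z axes, in that order (R = Rz(yaw) Ry(pitch) Rx(roll)).
In Python, from cell import manip, camera, get_calibration gives the robot as it stands. The module is installed in compiled form; this text tells all that it offers.
- The arm moves only by the tool jog_arm, never from a script. Its argument "plan" is one flat list of numbers, 6 for each row, row after row: the shift along the world's x, y, z in m, then the turn, a rotation vector about the world's x, y, z in degrees. A call has 1 to 20 rows; each row is the pose to reach, as a shift and turn from the pose commanded when the call began; what a row does not reach only later rows make up. A row lasts 1/10 s, in which the tool goes at most 50 mm and 8.59 degrees, less where a joint would pass 70% of its speed; a pose out of reach is approached as far as the arm can. A call with a gripper value outside its range is refused whole. "claw" is the finger opening in m, from 0 to 0.094, set as the call begins (left out, the last holds). The fingers move at their own pace and stop on an object; "force" is the grip in N (left out, the last holds). Time passes only in rows, so rows that repeat a pose let the fingers close. It gives the time, the measured TCP pose, the force, the opening and the grip force at its end, in the units of the state.
- manip.read_state(): the state, without advancing time (a new reading comes with each control period).
- camera(name): name is "scene" or "top" or "wrist"; returns (picture, depth): 384x512x3 uint8, red, green, blue; 384x512 float32, mm along the optical axis (not along the pixel's ray), 0 where there is no reading.
- get_calibration(name): a dict with "fx", "fy", "cx", "cy" (pixels), "k1" (the pictures are not rectified: a ray, as slopes to the right and down, at radius r is drawn at 1 + k1 r^2 times it, then the intrinsics apply), "origin" and "attitude" of the camera in the world. Camera axes: x right, y down, z forward; pixel columns grow to the right and rows downward; lengths in mm; the calibration is good to about 2 mm. A picture is of the moment at which its call begins: read the wrist's pose just before it. get_calibration takes no time and is no camera call; for the wrist camera it gives the pose at the moment of the call.
- manip.sign_off(): hands the job in; it is judged then, once.
The state is a dict: "clock": time; "joints": joint angles; "qd": joint speeds; "effort": joint torques, N m; "eef_pos": TCP position; "eef_rot": TCP orientation; "wrist_force": force on the tool from outside, world axes, zero at the start; "moment": the same for the moment, N m; "finger_gap": finger opening in mm; "finger_force": force on a finger pad.
Only numpy, scipy, OpenCV 4.12 (cv2) and the standard library are available. Lean on these libraries where they do the work, as an engineer would, in place of code of your own. Each camera call takes 0.05 s, during which the arm holds its last target. There are 200 camera calls.

## Working session

There is one attempt and no reset: what is moved stays moved. The work goes in short steps, Python scripts to look and compute and a tool call to move; the robot and the scene stay as the last step left them, time stands still between calls to the robot, and variables do not carry over. Pictures are saved under pics/ and viewed, at most 14 in all, crops included, and the job is handed in when it is done.

Besides the shell and the picture viewer there is one more tool, called as name(argument=value, ...), one argument or row to a line, values as JSON. jog_arm: Moves the arm, as the interface text tells. Its arguments: {"type":"object","properties":{"plan":{"type":"array"},"claw":{"type":"number"},"force":{"type":"number"}},"required":["plan"]}

```bash
mkdir -p pics
python3 - <<'E'
from cell import manip,camera,get_calibration
import cv2,numpy as np
for n in("top","scene"):
    p,d=camera(n); cv2.imwrite(f"pics/{n}1.png",p[:,:,::-1]); np.savez(f"{n}1.npz",p=p,d=d)
    print(n,get_calibration(n))
print(manip.read_state())
E
```

```text
top {'fx': 499.09666107737945, 'fy': 499.09666107737945, 'cx': 255.89960187922134, 'cy': 188.1553747841165, 'k1': -0.0038821528540015377, 'origin': array([ 341.3261113 ,  -20.70795614, 1337.21895075]), 'attitude': array([-3.00488791,  0.01157203, -1.5438674 ])}
scene {'fx': 413.27285485947556, 'fy': 413.27285485947556, 'cx': 256.10374580025365, 'cy': 195.94592873909292, 'k1': 0.002343130328492661, 'origin': array([  1.41890569, 524.02675899, 673.84772853]), 'attitude': array([-2.26574543,  0.0100039 , -2.3924766 ])}
{'clock': 0.1, 'joints': array([-1.31660610e+00,  3.00404001e-01,  1.52152177e+00,  2.00438019e-05,
        1.32069877e+00, -6.65911327e-02]), 'qd': array([ 0.00061382, -0.00269563, -0.00055708,  0.00036644,  0.00080957,
       -0.00071091]), 'effort': array([ 5.85948019e-04, -5.32647479e+01, -3.53287661e+01,  7.09240395e-02,
        2.34971009e-02, -8.26999712e-05]), 'eef_pos': array([ 173.36673612, -521.71249521,  204.94822607]), 'eef_rot': array([-3.14056434e+00, -8.80358863e-05,  3.20776339e-01]), 'wrist_force': array([0.22944332, 0.31693775, 0.33033971]), 'moment': array([-0.01753082, -0.00243   ,  0.00591347]), 'finger_force': 0.0, 'finger_gap': 94.0769536546449}
```

View pics/top1.png

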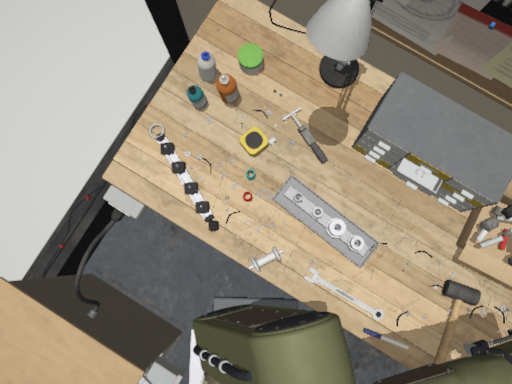

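View pics/scene1.png

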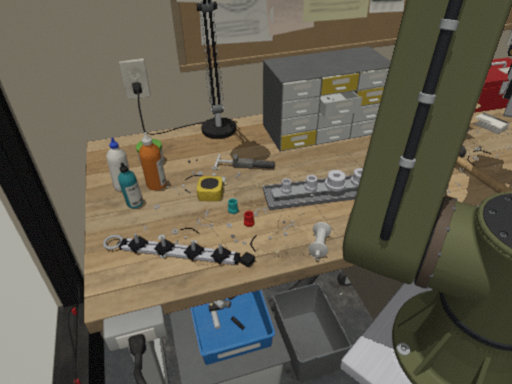

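The top view shows the rail on the left, with the ring at (157,131), clips at about (167,148), (178,167), (191,188), (202,207), and the bumper at (213,225). The tray drifts are at about (298,198), (318,211), (337,228), (357,243). The red and turquoise look-alikes are at (248,197) and (251,175). Next I'll zoom in.

```bash
cat > h.py <<'E'
import numpy as np,cv2
from scipy.spatial.transform import Rotation as R
from cell import manip,camera,get_calibration
def p2w(c,u,v,z):
    "pixel -> world point on the plane of height z"
    K=np.array([[c['fx'],0,c['cx']],[0,c['fy'],c['cy']],[0,0,1]])
    x=cv2.undistortPoints(np.array([[[u,v]]],float),K,np.array([c['k1'],0,0,0.]))[0,0]
    d=R.from_euler('xyz',c['attitude']).apply([x[0],x[1],1]); o=c['origin']
    return o+d*(z-o[2])/d[2]
def w2p(c,P):
    q=R.from_euler('xyz',c['attitude']).inv().apply(np.asarray(P,float)-c['origin'])
    s=q[:2]/q[2]; s=s*(1+c['k1']*(s@s)); return np.array([c['fx']*s[0]+c['cx'],c['fy']*s[1]+c['cy']])
E
python3 - <<'E'
from h import *
c=get_calibration("top"); p=np.load("top1.npz")["p"]
for u,v in [(157,131),(167,148),(178,167),(191,188),(202,207),(213,225)]: print("rail",p2w(c,u,v,30).round())
for u,v in [(298,198),(318,211),(337,228),(357,243)]: print("dr",p2w(c,u,v,52).round())
a=cv2.resize(p[115:240,140:225,::-1],None,fx=4.6,fy=4.6,interpolation=cv2.INTER_CUBIC)
b=cv2.resize(p[170:270,268:383,::-1],None,fx=3.4,fy=3.4,interpolation=cv2.INTER_CUBIC)
im=np.zeros((600,800,3),np.uint8); im[:a.shape[0],:a.shape[1]]=a; im[:b.shape[0],400:400+b.shape[1]]=b
cv2.imwrite("pics/zoom1.png",im)
w=get_calibration("wrist"); print(w, manip.read_state()['eef_pos'])
E
```

```text
rail [669. 270.  30.]
rail [623. 240.  30.]
rail [572. 208.  30.]
rail [517. 171.  30.]
rail [467. 140.  30.]
rail [420. 109.  30.]
dr [ 495. -111.   52.]
dr [ 462. -163.   52.]
dr [ 420. -212.   52.]
dr [ 383. -263.   52.]
{'fx': 340.20949062877264, 'fy': 340.20949062877264, 'cx': 255.70829408932948, 'cy': 191.32534742933316, 'k1': -0.04894542693895889, 'origin': array([ 245.69670223, -498.61451877,  384.1511353 ]), 'attitude': array([ 2.87579832e+00,  1.03980916e-03, -1.24932405e+00])} [ 173.36673612 -521.71249521  204.94822607]
```

View pics/zoom1.png

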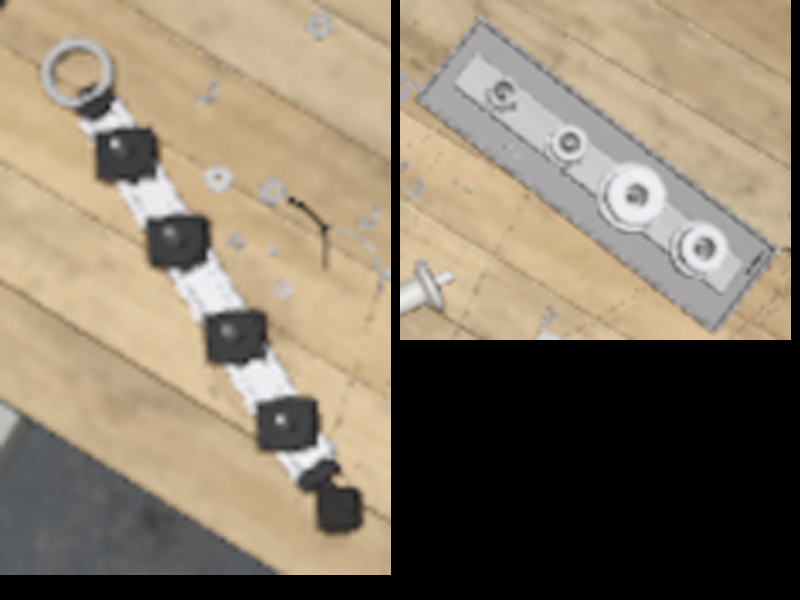

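Drift sizes: the pixel (337,228) drift is the largest and (357,243) the second largest. The other two, at (298,198) and (318,211), still need sorting. I'll move the wrist camera over the tray.

jog_arm(
  plan=[0.207, 0.262, 0, 0, 0, 35, 0.207, 0.262, 0, 0, 0, 35, 0.207, 0.262, 0, 0, 0, 35, 0.207, 0.262, 0, 0, 0, 35, 0.207, 0.262, 0, 0, 0, 35, 0.207, 0.262, 0, 0, 0, 35, 0.207, 0.262, 0, 0, 0, 35, 0.207, 0.262, 0, 0, 0, 35, 0.207, 0.262, 0, 0, 0, 35, 0.207, 0.262, 0, 0, 0, 35],
  claw=0.094,
)

```text
clock: 1.1
eef_pos: [379.9, -260.6, 205.3]
eef_rot: [-3.141, 0.0, 0.931]
wrist_force: [0.6, -0.3, 1.2]
finger_gap: 94.0
finger_force: 0.0
```

Run:
```python
from h import *
s=manip.read_state(); print(s['clock'],s['eef_pos'],s['eef_rot'],s['joints'])
c=get_calibration("wrist"); p,d=camera("wrist"); np.savez("w1.npz",p=p,d=d,**c)
cv2.imwrite("pics/w1.png",cv2.resize(p[:,:,::-1],(800,600),interpolation=cv2.INTER_CUBIC)); print(c['origin'])
for x,y in [(495,-111),(462,-163),(420,-212),(383,-263)]: print(w2p(c,[x,y,52]).round(1),w2p(c,[x,y,52])*1.5625)
```

```text
1.1 [ 379.90429752 -260.60192477  205.30932432] [-3.14128912e+00  1.34923570e-04  9.30879630e-01] [-6.80687944e-01  9.98356877e-02  1.76141047e+00 -1.53603877e-04
  1.28064428e+00 -4.07272591e-02]
[ 425.54411643 -200.377347    384.48086644]
[258.9 -33.2] [404.59239729 -51.89338054]
[263.8  40.8] [412.16735573  63.80827131]
[258.7 112.7] [404.27939055 176.0763107 ]
[259.3 177. ] [405.20500033 276.59667103]
```

View pics/w1.png

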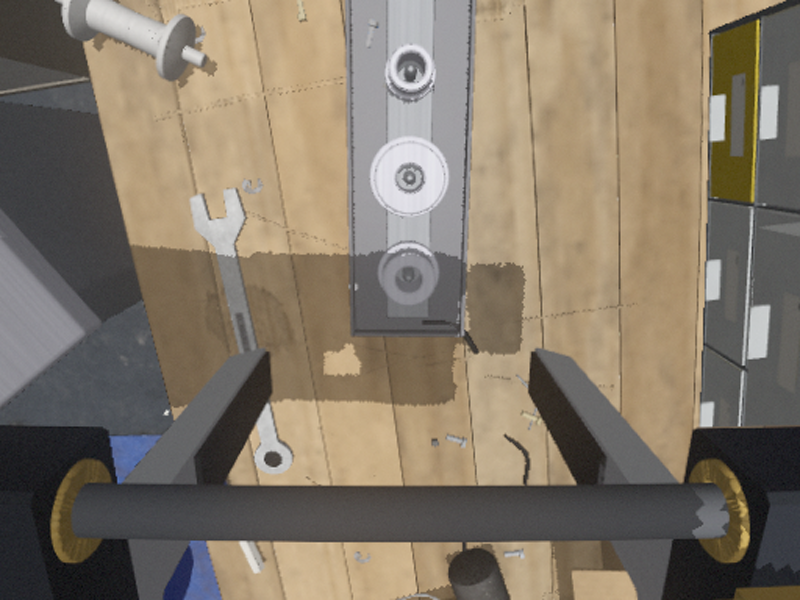

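The view shows three of the drifts in a column at about (410,70), (409,176) and (408,275), and the fourth is out of frame. I'll advance along the row.

jog_arm(
  plan=[0.05, 0.067, 0, 0, 0, 0, 0.05, 0.067, 0, 0, 0, 0, 0.05, 0.067, 0, 0, 0, 0, 0.05, 0.067, 0, 0, 0, 0],
)

```text
clock: 1.55
eef_pos: [430.1, -193.5, 205.3]
eef_rot: [-3.141, 0.0, 0.932]
wrist_force: [-1.4, -0.4, 0.1]
finger_gap: 93.9
finger_force: 0.0
```

Run:
```python
from h import *
s=manip.read_state(); print(s['clock'],s['eef_pos'],s['eef_rot'])
c=get_calibration("wrist"); p,d=camera("wrist"); np.savez("w2.npz",p=p,d=d,**c)
cv2.imwrite("pics/w2.png",cv2.resize(p[:260,160:360,::-1],None,fx=2.3,fy=2.3,interpolation=cv2.INTER_CUBIC))
```

```text
1.55 [ 430.11505993 -193.47378569  205.28431297] [-3.14127265e+00  2.89961996e-04  9.31758775e-01]
```

View pics/w2.png

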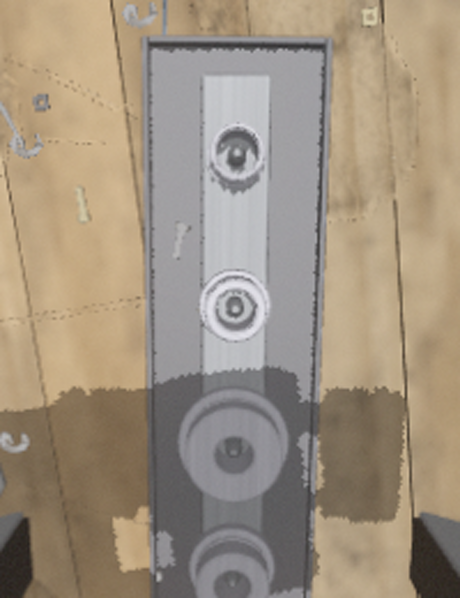

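Row order along the tray, from the top of the view: 26 at crop (236,153), 32 at (235,305), 52 at (233,447), 42 at (232,575). Next I'll measure centres from depth.

```bash
cat >> h.py <<'E'
def cloud(c,d):
    K=np.array([[c['fx'],0,c['cx']],[0,c['fy'],c['cy']],[0,0,1]])
    v,u=np.mgrid[:384,:512]; x=cv2.undistortPoints(np.dstack([u,v]).reshape(-1,1,2).astype(float),K,np.array([c['k1'],0,0,0.]))[:,0]
    r=np.c_[x,np.ones(len(x))]*d.reshape(-1,1)
    return R.from_euler('xyz',c['attitude']).apply(r)+c['origin']
E
python3 - <<'E'
from h import *
G=[(495,-111),(462,-163),(420,-212),(383,-263)]
for f in("w1","w2","top1"):
    z=dict(np.load(f+".npz")); 
    if f=="top1": z.update(get_calibration("top"))
    P=cloud(z,z['d']); 
    for g in G:
        m=(np.hypot(*(P[:,:2]-g).T)<30)&(P[:,2]>45)&(P[:,2]<60)
        Q=P[m]
        if len(Q)<5: print(f,g,len(Q));continue
        (a,b),r=cv2.minEnclosingCircle(Q[:,:2].astype(np.float32)); print(f,g,m.sum(),np.round([a,b,r*2],1),"z",np.median(Q[:,2]).round(1))
E
```

```text
w1 (495, -111) 0
w1 (462, -163) 476 [ 460.2 -163.5   27.2] z 51.6
w1 (420, -212) 1453 [ 421.8 -214.6   44.2] z 51.9
w1 (383, -263) 771 [ 383.2 -265.7   35.2] z 51.9
w2 (495, -111) 251 [ 498.6 -112.6   23.3] z 51.3
w2 (462, -163) 392 [ 460.2 -163.5   27. ] z 51.7
w2 (420, -212) 1277 [ 421.7 -214.8   44.6] z 52.0
w2 (383, -263) 696 [ 383.5 -266.1   36.3] z 51.9
top1 (495, -111) 33 [ 498.2 -109.3   23.3] z 50.2
top1 (462, -163) 54 [ 460.  -160.3   26.8] z 50.2
top1 (420, -212) 199 [ 421.4 -211.5   44.8] z 50.4
top1 (383, -263) 116 [ 383.4 -262.4   35.1] z 50.2
```

Centres and diameters match, so the order is confirmed. Next is the rail.

jog_arm(
  plan=[0.045, 0.338, 0.07, 0, 0, -20, 0.045, 0.338, 0.07, 0, 0, -20, 0.045, 0.338, 0.07, 0, 0, -20, 0.045, 0.338, 0.07, 0, 0, -20, 0.045, 0.338, 0.07, 0, 0, -20, 0.045, 0.338, 0.07, 0, 0, -20, 0.045, 0.338, 0.07, 0, 0, -20, 0.045, 0.338, 0.07, 0, 0, -20, 0.045, 0.338, 0.07, 0, 0, -20, 0.045, 0.338, 0.07, 0, 0, -20],
)

```text
clock: 2.6
eef_pos: [475.5, 143.4, 275.0]
eef_rot: [3.142, 0.001, 0.581]
wrist_force: [0.1, 0.3, -0.5]
finger_gap: 93.9
finger_force: 0.0
```

Run:
```python
from h import *
s=manip.read_state(); print(s['clock'],s['eef_pos'],s['eef_rot'])
c=get_calibration("wrist"); p,d=camera("wrist"); np.savez("w3.npz",p=p,d=d,**c)
for x,y in [(669,270),(623,240),(572,208),(517,171),(467,140)]: print(w2p(c,[x,y,46]).round(1))
cv2.imwrite("pics/w3.png",cv2.resize(p[:250,130:390,::-1],None,fx=2.4,fy=2.4,interpolation=cv2.INTER_CUBIC))
P=cloud(c,d)
for g in [(623,240),(572,208),(517,171),(467,140)]:
    Q=P[np.hypot(*(P[:,:2]-g).T)<25]; T=Q[Q[:,2]>36]; print(len(T),T.mean(0).round(1) if len(T) else 0,"above26",Q[Q[:,2]>26].mean(0).round(1),"tip",Q[Q[:,2].argsort()[-4:]].mean(0).round(1), "seat",np.median(Q[Q[:,2]>16],0).round(1))
```

```text
2.6 [475.45109001 143.39266513 275.04667469] [3.14155610e+00 7.55954281e-04 5.81155822e-01]
[255.7 -50.4]
[255.5   4.8]
[254.4  62.3]
[255.  121.5]
[253.8 170.3]
48 [624.8 241.9  42.1] above26 [624.4 241.6  39.3] tip [625.8 242.2  46.5] seat [622.4 238.9  19.6]
43 [574.  208.8  42.2] above26 [573.8 208.6  41.2] tip [574.5 208.5  46.9] seat [574.2 209.1  19.8]
2203 [498.4 158.8 382.6] above26 [498.4 158.8 382.5] tip [498.1 157.1 391.5] seat [499.7 160.4 387.5]
33 [469.3 140.8  42.2] above26 [469.7 140.8  40.2] tip [469.  140.6  46.4] seat [469.8 141.5  19.9]
```

View pics/w3.png

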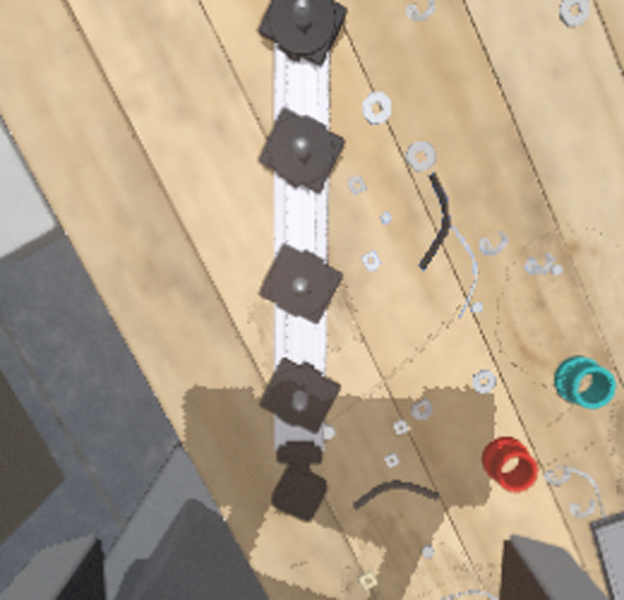

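The four clips with peg tips appear in the crop at about (302,10), (301,146), (300,286), (299,400). The bumper is at (299,490), and the ring is beyond the top edge. Pegs 2–4 and both look-alikes are clear of the fingers.

Run:
```python
from h import *
z=dict(np.load("w3.npz")); P=cloud(z,z['d']); P=P[P[:,2]<60]
for g in [(624.8,241.9),(574,208.8),(519,173),(469.3,140.8)]:
    Q=P[np.hypot(*(P[:,:2]-g).T)<20]; H=Q[Q[:,2]>40]; S=Q[(Q[:,2]>17)&(Q[:,2]<23)]
    box=cv2.minAreaRect(S[:,:2].astype(np.float32))
    for h in (38,42,44): T=Q[Q[:,2]>h]; print(h,len(T),T.mean(0).round(1),end=' ')
    print("clip box",np.round(box[0],1),np.round(box[1],1))
```

```text
38 44 [624.9 241.9  42.5] 42 21 [625.4 242.   44.8] 44 16 [625.7 241.9  45.4] clip box [621.5 239.1] [27.6 38.9]
38 40 [574.2 208.8  42.6] 42 23 [574.3 209.1  44.4] 44 12 [574.5 209.3  45.7] clip box [574.3 209.3] [32.7 35.9]
38 35 [519.1 173.2  42.6] 42 20 [518.9 173.   44.3] 44 11 [518.6 172.6  45.4] clip box [518.8 173.3] [32.3 35.5]
38 31 [469.3 140.6  42.5] 42 18 [469.3 140.8  44.2] 44 10 [468.8 140.6  45.3] clip box [468.4 140.5] [32.3 35.5]
```

jog_arm(
  plan=[0.023, -0.256, -0.16, 0, 0, 20, 0.023, -0.256, -0.16, 0, 0, 20, 0.023, -0.256, -0.16, 0, 0, 20, 0.023, -0.256, -0.16, 0, 0, 20, 0.023, -0.256, -0.16, 0, 0, 20, 0.023, -0.256, -0.16, 0, 0, 20, 0.023, -0.256, -0.16, 0, 0, 20, 0.023, -0.256, -0.16, 0, 0, 20, 0.023, -0.256, -0.16, 0, 0, 20, 0.023, -0.256, -0.16, 0, 0, 20, 0.023, -0.256, -0.2, 0, 0, 20, 0.023, -0.256, -0.225, 0, 0, 20, 0.023, -0.256, -0.242, 0, 0, 20, 0.023, -0.256, -0.242, 0, 0, 20, 0.023, -0.256, -0.242, 0, 0, 20],
  claw=0.07,
)

```text
clock: 4.15
eef_pos: [499.0, -110.4, 34.5]
eef_rot: [3.141, -0.0, 0.933]
wrist_force: [0.2, 0.5, 0.1]
finger_gap: 70.1
finger_force: 0.0
```

jog_arm(
  plan=[0, -0.002, -0.001, 0, 0, 0, 0, -0.002, -0.001, 0, 0, 0],
)

```text
clock: 4.35
eef_pos: [499.0, -113.1, 33.5]
eef_rot: [3.14, -0.001, 0.932]
wrist_force: [-0.0, -0.3, 1.2]
finger_gap: 70.1
finger_force: 0.0
```

jog_arm(
  plan=[0, 0, 0, 0, 0, 0, 0, 0, 0, 0, 0, 0, 0, 0, 0, 0, 0, 0, 0, 0, 0, 0, 0, 0, 0, 0, 0, 0, 0, 0, 0, 0, 0, 0, 0, 0, 0, 0, 0, 0, 0, 0],
  claw=0.01,
  force=20,
)

```text
clock: 5.05
eef_pos: [498.4, -112.9, 32.4]
eef_rot: [-3.142, 0.0, 0.932]
wrist_force: [0.3, 0.5, -0.3]
finger_gap: 21.9
finger_force: 20.0
```

jog_arm(
  plan=[0, 0, 0.02, 0, 0, 0, 0, 0, 0.05, 0, 0, 0, 0, 0, 0.07, 0, 0, 0, 0.042, 0.118, 0.08, 0, 0, -7, 0.085, 0.237, 0.08, 0, 0, -14, 0.127, 0.355, 0.08, 0, 0, -20, 0.127, 0.355, 0.08, 0, 0, -20, 0.127, 0.355, 0.08, 0, 0, -20, 0.127, 0.355, 0.08, 0, 0, -20, 0.127, 0.355, 0.08, 0, 0, -20, 0.127, 0.355, 0.08, 0, 0, -20, 0.127, 0.355, 0.08, 0, 0, -20, 0.127, 0.355, 0.08, 0, 0, -20, 0.127, 0.355, 0.08, 0, 0, -20, 0.127, 0.355, 0.06, 0, 0, -20, 0.127, 0.355, 0.05, 0, 0, -20, 0.127, 0.355, 0.05, 0, 0, -20],
)

```text
clock: 6.75
eef_pos: [624.7, 241.0, 80.9]
eef_rot: [-3.141, 0.003, 0.582]
wrist_force: [0.3, -0.1, -0.8]
finger_gap: 21.9
finger_force: 20.0
```

Run:
```python
from h import *
s=manip.read_state(); print(s['clock'],s['eef_pos'],s['eef_rot'],s['finger_gap'])
c=get_calibration("wrist"); p,d=camera("wrist")
cv2.imwrite("pics/w4.png",p[:,:,::-1])
P=cloud(c,d); Q=P[(np.hypot(*(P-s['eef_pos'])[:,:2].T)<16)&(abs(P[:,2]-s['eef_pos'][2]-19.5)<4)]
print(len(Q),cv2.minEnclosingCircle(Q[:,:2].astype(np.float32)) if len(Q) else 0,np.median(Q[:,2]))
```

```text
6.75 [624.69938611 240.9783721   80.93316831] [-3.14084226e+00  2.77893761e-03  5.81559777e-01] 21.92760286999227
918 ((625.872314453125, 241.743896484375), 15.227252960205078) 99.94711461110074
```

View pics/w4.png

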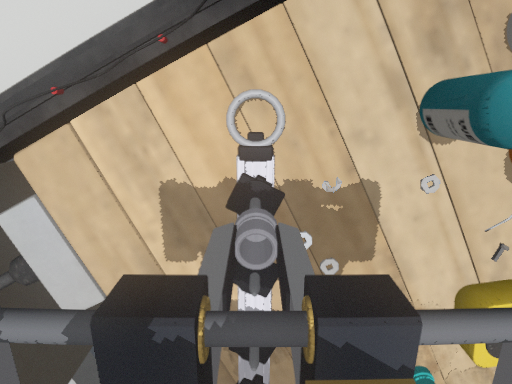

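The drift hangs upright in the fingers at (256,248), with the ring ahead at (256,118). I'll descend over the first peg.

jog_arm(
  plan=[0.0005, 0.0005, -0.01, 0, 0, 0, 0.0005, 0.0005, -0.02, 0, 0, 0, 0.0005, 0.0005, -0.03, 0, 0, 0, 0.0005, 0.0005, -0.038, 0, 0, 0, 0.0005, 0.0005, -0.044, 0, 0, 0, 0.0005, 0.0005, -0.047, 0, 0, 0, 0.0005, 0.0005, -0.049, 0, 0, 0, 0.0005, 0.0005, -0.049, 0, 0, 0],
)

```text
clock: 7.6
eef_pos: [626.0, 242.6, 33.4]
eef_rot: [3.142, -0.0, 0.583]
wrist_force: [-0.6, -0.6, -0.8]
finger_gap: 21.8
finger_force: 20.0
```

Nothing was hit. I'll press 1.5 mm further, then release and lift.

jog_arm(
  plan=[0, 0, -0.001, 0, 0, 0, 0, 0, -0.0015, 0, 0, 0, 0, 0, -0.0015, 0, 0, 0],
)

```text
clock: 7.9
eef_pos: [626.1, 242.7, 32.5]
eef_rot: [3.141, -0.001, 0.583]
wrist_force: [-0.7, -0.7, 3.1]
finger_gap: 21.6
finger_force: 20.0
```

jog_arm(
  plan=[0, 0, 0, 0, 0, 0, 0, 0, 0, 0, 0, 0, 0, 0, 0, 0, 0, 0, 0, 0, 0.03, 0, 0, 0, 0, 0, 0.07, 0, 0, 0, 0, 0, 0.1, 0, 0, 0, -0.055, -0.135, 0.13, 0, 0, 7, -0.11, -0.27, 0.13, 0, 0, 14, -0.165, -0.406, 0.13, 0, 0, 20, -0.165, -0.406, 0.13, 0, 0, 20, -0.165, -0.406, 0.13, 0, 0, 20, -0.165, -0.406, 0.13, 0, 0, 20, -0.165, -0.406, 0.13, 0, 0, 20, -0.165, -0.406, 0.13, 0, 0, 20, -0.165, -0.406, 0.13, 0, 0, 20, -0.165, -0.406, 0.13, 0, 0, 20, -0.165, -0.406, 0.13, 0, 0, 20, -0.165, -0.406, 0.13, 0, 0, 20],
  claw=0.07,
)

```text
clock: 9.7
eef_pos: [461.2, -162.7, 161.9]
eef_rot: [-3.141, -0.0, 0.932]
wrist_force: [0.3, 1.2, -0.5]
finger_gap: 69.9
finger_force: 0.0
```

jog_arm(
  plan=[-0.001, -0.001, -0.04, 0, 0, 0, -0.001, -0.001, -0.08, 0, 0, 0, -0.001, -0.001, -0.11, 0, 0, 0, -0.001, -0.001, -0.125, 0, 0, 0, -0.001, -0.001, -0.129, 0, 0, 0, -0.001, -0.001, -0.129, 0, 0, 0],
)

```text
clock: 10.3
eef_pos: [460.2, -163.6, 32.9]
eef_rot: [-3.141, 0.0, 0.933]
wrist_force: [0.2, 1.1, 1.1]
finger_gap: 69.9
finger_force: 0.0
```

jog_arm(
  plan=[0, 0, 0, 0, 0, 0, 0, 0, 0, 0, 0, 0, 0, 0, 0, 0, 0, 0, 0, 0, 0, 0, 0, 0, 0, 0, 0, 0, 0, 0, 0, 0, 0, 0, 0, 0],
  claw=0.01,
)

```text
clock: 10.9
eef_pos: [459.9, -164.5, 33.0]
eef_rot: [3.141, -0.0, 0.932]
wrist_force: [-0.1, -0.5, 2.4]
finger_gap: 26.0
finger_force: 20.1
```

jog_arm(
  plan=[0, 0, 0.02, 0, 0, 0, 0, 0, 0.05, 0, 0, 0, 0, 0, 0.08, 0, 0, 0, 0.038, 0.124, 0.08, 0, 0, -7, 0.076, 0.248, 0.08, 0, 0, -14, 0.114, 0.373, 0.08, 0, 0, -20, 0.114, 0.373, 0.08, 0, 0, -20, 0.114, 0.373, 0.08, 0, 0, -20, 0.114, 0.373, 0.08, 0, 0, -20, 0.114, 0.373, 0.08, 0, 0, -20, 0.114, 0.373, 0.08, 0, 0, -20, 0.114, 0.373, 0.08, 0, 0, -20, 0.114, 0.373, 0.08, 0, 0, -20, 0.114, 0.373, 0.08, 0, 0, -20, 0.114, 0.373, 0.06, 0, 0, -20, 0.114, 0.373, 0.05, 0, 0, -20, 0.114, 0.373, 0.05, 0, 0, -20],
)

```text
clock: 12.6
eef_pos: [573.2, 207.4, 81.6]
eef_rot: [-3.141, 0.003, 0.581]
wrist_force: [-0.1, 0.2, -0.5]
finger_gap: 25.8
finger_force: 20.0
```

jog_arm(
  plan=[0.0003, 0.0005, -0.01, 0, 0, 0, 0.0003, 0.0005, -0.02, 0, 0, 0, 0.0003, 0.0005, -0.03, 0, 0, 0, 0.0003, 0.0005, -0.038, 0, 0, 0, 0.0003, 0.0005, -0.044, 0, 0, 0, 0.0003, 0.0005, -0.047, 0, 0, 0, 0.0003, 0.0005, -0.049, 0, 0, 0, 0.0003, 0.0005, -0.05, 0, 0, 0, 0.0003, 0.0005, -0.05, 0, 0, 0],
)

```text
clock: 13.5
eef_pos: [574.4, 209.1, 33.2]
eef_rot: [3.141, -0.0, 0.583]
wrist_force: [-0.1, 0.6, -0.2]
finger_gap: 25.7
finger_force: 20.0
```

jog_arm(
  plan=[0, 0, -0.001, 0, 0, 0, 0, 0, -0.0015, 0, 0, 0, 0, 0, -0.0015, 0, 0, 0],
)

```text
clock: 13.8
eef_pos: [574.5, 209.2, 33.0]
eef_rot: [3.141, -0.001, 0.583]
wrist_force: [-6.6, -2.0, 13.3]
finger_gap: 25.9
finger_force: 20.0
```

jog_arm(
  plan=[0, 0, 0, 0, 0, 0, 0, 0, 0, 0, 0, 0, 0, 0, 0, 0, 0, 0, 0, 0, 0.03, 0, 0, 0, 0, 0, 0.07, 0, 0, 0, 0, 0, 0.1, 0, 0, 0, -0.064, -0.158, 0.13, 0, 0, 7, -0.127, -0.317, 0.13, 0, 0, 14, -0.191, -0.475, 0.13, 0, 0, 20, -0.191, -0.475, 0.13, 0, 0, 20, -0.191, -0.475, 0.13, 0, 0, 20, -0.191, -0.475, 0.13, 0, 0, 20, -0.191, -0.475, 0.13, 0, 0, 20, -0.191, -0.475, 0.13, 0, 0, 20, -0.191, -0.475, 0.13, 0, 0, 20, -0.191, -0.475, 0.13, 0, 0, 20, -0.191, -0.475, 0.13, 0, 0, 20, -0.191, -0.475, 0.13, 0, 0, 20, -0.191, -0.475, 0.13, 0, 0, 20, -0.191, -0.475, 0.13, 0, 0, 20],
  claw=0.07,
)

```text
clock: 15.8
eef_pos: [383.8, -264.7, 161.3]
eef_rot: [-3.141, -0.0, 0.933]
wrist_force: [0.7, -0.6, 0.7]
finger_gap: 69.8
finger_force: 0.0
```

jog_arm(
  plan=[-0.0005, -0.001, -0.04, 0, 0, 0, -0.0005, -0.001, -0.08, 0, 0, 0, -0.0005, -0.001, -0.11, 0, 0, 0, -0.0005, -0.001, -0.125, 0, 0, 0, -0.0005, -0.001, -0.128, 0, 0, 0, -0.0005, -0.001, -0.128, 0, 0, 0],
)

```text
clock: 16.4
eef_pos: [383.2, -266.3, 33.6]
eef_rot: [-3.141, -0.0, 0.933]
wrist_force: [1.2, 0.5, 0.8]
finger_gap: 69.9
finger_force: 0.0
```

jog_arm(
  plan=[0, 0, 0, 0, 0, 0, 0, 0, 0, 0, 0, 0, 0, 0, 0, 0, 0, 0, 0, 0, 0, 0, 0, 0, 0, 0, 0, 0, 0, 0, 0, 0, 0, 0, 0, 0],
  claw=0.02,
)

```text
clock: 17.0
eef_pos: [382.8, -267.0, 33.6]
eef_rot: [3.141, -0.0, 0.932]
wrist_force: [-0.7, -0.2, 3.0]
finger_gap: 33.5
finger_force: 20.0
```

jog_arm(
  plan=[0, 0, 0.02, 0, 0, 0, 0, 0, 0.05, 0, 0, 0, 0, 0, 0.08, 0, 0, 0, 0.045, 0.147, 0.08, 0, 0, -7, 0.09, 0.294, 0.08, 0, 0, -14, 0.136, 0.44, 0.08, 0, 0, -20, 0.136, 0.44, 0.08, 0, 0, -20, 0.136, 0.44, 0.08, 0, 0, -20, 0.136, 0.44, 0.08, 0, 0, -20, 0.136, 0.44, 0.08, 0, 0, -20, 0.136, 0.44, 0.08, 0, 0, -20, 0.136, 0.44, 0.08, 0, 0, -20, 0.136, 0.44, 0.08, 0, 0, -20, 0.136, 0.44, 0.08, 0, 0, -20, 0.136, 0.44, 0.08, 0, 0, -20, 0.136, 0.44, 0.08, 0, 0, -20, 0.136, 0.44, 0.06, 0, 0, -20, 0.136, 0.44, 0.05, 0, 0, -20, 0.136, 0.44, 0.05, 0, 0, -20],
)

```text
clock: 18.9
eef_pos: [517.9, 172.0, 82.2]
eef_rot: [-3.141, 0.003, 0.581]
wrist_force: [1.0, -0.8, -1.1]
finger_gap: 33.7
finger_force: 20.0
```

jog_arm(
  plan=[0, 0, -0.01, 0, 0, 0, 0, 0, -0.02, 0, 0, 0, 0, 0, -0.03, 0, 0, 0, 0, 0, -0.038, 0, 0, 0, 0, 0, -0.044, 0, 0, 0, 0, 0, -0.047, 0, 0, 0, 0, 0, -0.049, 0, 0, 0, 0, 0, -0.05, 0, 0, 0, 0, 0, -0.05, 0, 0, 0],
)

```text
clock: 19.8
eef_pos: [518.9, 173.1, 33.7]
eef_rot: [3.141, -0.0, 0.583]
wrist_force: [-0.3, 0.5, -1.4]
finger_gap: 33.3
finger_force: 20.0
```

jog_arm(
  plan=[0, 0, -0.001, 0, 0, 0, 0, 0, -0.001, 0, 0, 0, 0, 0, -0.001, 0, 0, 0],
)

```text
clock: 20.1
eef_pos: [519.0, 173.2, 33.6]
eef_rot: [3.141, -0.001, 0.583]
wrist_force: [-5.4, -1.9, 12.1]
finger_gap: 33.6
finger_force: 20.0
```

jog_arm(
  plan=[0, 0, 0, 0, 0, 0, 0, 0, 0, 0, 0, 0, 0, 0, 0, 0, 0, 0, 0, 0, 0.03, 0, 0, 0, 0, 0, 0.07, 0, 0, 0, 0, 0, 0.1, 0, 0, 0, -0.032, -0.129, 0.13, 0, 0, 7, -0.065, -0.259, 0.13, 0, 0, 14, -0.097, -0.388, 0.13, 0, 0, 20, -0.097, -0.388, 0.13, 0, 0, 20, -0.097, -0.388, 0.13, 0, 0, 20, -0.097, -0.388, 0.13, 0, 0, 20, -0.097, -0.388, 0.13, 0, 0, 20, -0.097, -0.388, 0.13, 0, 0, 20, -0.097, -0.388, 0.13, 0, 0, 20, -0.097, -0.388, 0.13, 0, 0, 20, -0.097, -0.388, 0.13, 0, 0, 20, -0.097, -0.388, 0.13, 0, 0, 20],
  claw=0.08,
)

```text
clock: 21.9
eef_pos: [422.1, -213.8, 162.4]
eef_rot: [-3.141, -0.0, 0.934]
wrist_force: [0.3, -0.4, -0.7]
finger_gap: 80.0
finger_force: 0.0
```

jog_arm(
  plan=[0, -0.0005, -0.04, 0, 0, 0, 0, -0.0005, -0.08, 0, 0, 0, 0, -0.0005, -0.11, 0, 0, 0, 0, -0.0005, -0.125, 0, 0, 0, 0, -0.0005, -0.129, 0, 0, 0, 0, -0.0005, -0.129, 0, 0, 0],
)

```text
clock: 22.5
eef_pos: [422.0, -214.8, 33.5]
eef_rot: [-3.141, 0.0, 0.933]
wrist_force: [0.4, 0.1, -0.5]
finger_gap: 79.8
finger_force: 0.0
```

jog_arm(
  plan=[0, 0, 0, 0, 0, 0, 0, 0, 0, 0, 0, 0, 0, 0, 0, 0, 0, 0, 0, 0, 0, 0, 0, 0, 0, 0, 0, 0, 0, 0, 0, 0, 0, 0, 0, 0],
  claw=0.03,
  force=25,
)

```text
clock: 23.1
eef_pos: [421.7, -215.5, 33.6]
eef_rot: [3.141, -0.0, 0.932]
wrist_force: [-1.7, 0.8, 2.7]
finger_gap: 43.1
finger_force: 25.0
```

jog_arm(
  plan=[0, 0, 0.02, 0, 0, 0, 0, 0, 0.05, 0, 0, 0, 0, 0, 0.08, 0, 0, 0, 0.016, 0.119, 0.08, 0, 0, -7, 0.032, 0.237, 0.08, 0, 0, -14, 0.047, 0.356, 0.08, 0, 0, -20, 0.047, 0.356, 0.08, 0, 0, -20, 0.047, 0.356, 0.08, 0, 0, -20, 0.047, 0.356, 0.08, 0, 0, -20, 0.047, 0.356, 0.08, 0, 0, -20, 0.047, 0.356, 0.08, 0, 0, -20, 0.047, 0.356, 0.08, 0, 0, -20, 0.047, 0.356, 0.08, 0, 0, -20, 0.047, 0.356, 0.08, 0, 0, -20, 0.047, 0.356, 0.06, 0, 0, -20, 0.047, 0.356, 0.05, 0, 0, -20, 0.047, 0.356, 0.05, 0, 0, -20],
)

```text
clock: 24.8
eef_pos: [468.0, 139.6, 82.3]
eef_rot: [-3.141, 0.002, 0.581]
wrist_force: [1.2, 0.0, -1.5]
finger_gap: 42.6
finger_force: 25.0
```

jog_arm(
  plan=[0, 0, -0.01, 0, 0, 0, 0, 0, -0.02, 0, 0, 0, 0, 0, -0.03, 0, 0, 0, 0, 0, -0.038, 0, 0, 0, 0, 0, -0.044, 0, 0, 0, 0, 0, -0.047, 0, 0, 0, 0, 0, -0.049, 0, 0, 0, 0, 0, -0.05, 0, 0, 0, 0, 0, -0.05, 0, 0, 0],
)

```text
clock: 25.7
eef_pos: [468.9, 140.6, 33.7]
eef_rot: [3.141, -0.0, 0.583]
wrist_force: [0.2, -0.1, -1.7]
finger_gap: 42.6
finger_force: 25.0
```

jog_arm(
  plan=[0, 0, -0.001, 0, 0, 0, 0, 0, -0.001, 0, 0, 0, 0, 0, -0.001, 0, 0, 0],
)

```text
clock: 26.0
eef_pos: [469.0, 140.7, 33.6]
eef_rot: [3.141, -0.001, 0.583]
wrist_force: [-5.8, -0.8, 13.1]
finger_gap: 42.5
finger_force: 25.0
```

Seated. I'll release it and back off to where the wrist camera sees the rail.

jog_arm(
  plan=[0, 0, 0, 0, 0, 0, 0, 0, 0, 0, 0, 0, 0, 0, 0, 0, 0, 0, 0, 0, 0.03, 0, 0, 0, 0, 0, 0.07, 0, 0, 0, 0, 0, 0.12, 0, 0, 0, 0, 0, 0.17, 0, 0, 0, -0.01, -0.01, 0.22, 0, 0, 0, -0.01, -0.01, 0.25, 0, 0, 0, -0.01, -0.01, 0.25, 0, 0, 0, -0.01, -0.01, 0.25, 0, 0, 0],
  claw=0.08,
)

```text
clock: 27.1
eef_pos: [458.7, 130.6, 282.2]
eef_rot: [3.141, -0.0, 0.583]
wrist_force: [0.5, -0.4, -1.2]
finger_gap: 80.3
finger_force: 0.0
```

Run:
```python
from h import *
c=get_calibration("wrist"); p,d=camera("wrist"); P=cloud(c,d)
cv2.imwrite("pics/w5.png",cv2.resize(p[:250,130:390,::-1],None,fx=2.4,fy=2.4,interpolation=cv2.INTER_CUBIC))
for g in [(625.5,242),(574.3,209),(518.9,173),(469,140.6)]:
    Q=P[(np.hypot(*(P[:,:2]-g).T)<30)&(P[:,2]>46)&(P[:,2]<70)]
    if len(Q): print(len(Q),cv2.minEnclosingCircle(Q[:,:2].astype(np.float32)),np.percentile(Q[:,2],[5,50,95]).round(1))
```

```text
311 ((575.416748046875, 209.4260711669922), 13.54163932800293) [48.6 51.5 52.9]
565 ((520.5075073242188, 173.79124450683594), 17.60032081604004) [50.  51.8 53.1]
895 ((469.59698486328125, 140.8321990966797), 22.051149368286133) [50.4 52.  53.4]
```

View pics/w5.png

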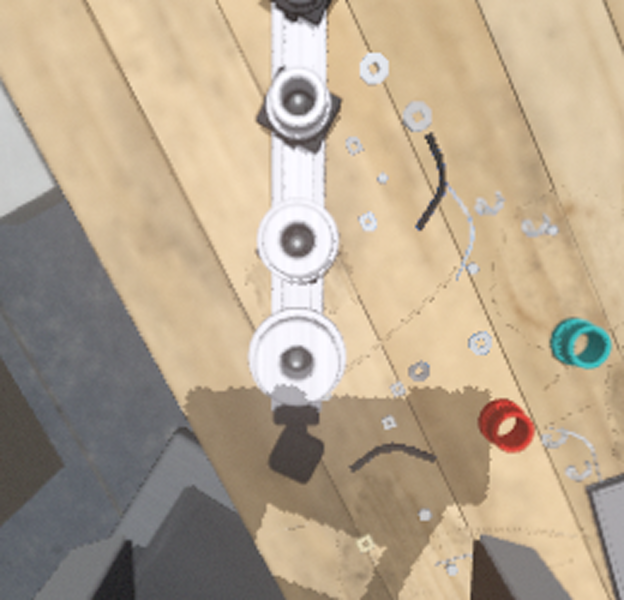

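Three drifts sit with their tops at 52 mm, at crop (297,100), (297,240) and (297,360). The smallest is just out of frame at the top, so I'll shift along the rail to check it.

jog_arm(
  plan=[0.04, 0.026, 0, 0, 0, 0, 0.06, 0.039, 0, 0, 0, 0, 0.06, 0.039, 0, 0, 0, 0, 0.06, 0.039, 0, 0, 0, 0],
)

```text
clock: 27.55
eef_pos: [518.2, 169.5, 280.6]
eef_rot: [-3.141, 0.003, 0.583]
wrist_force: [-0.2, 0.3, -0.1]
finger_gap: 80.3
finger_force: 0.0
```

Run:
```python
from h import *
c=get_calibration("wrist"); p,d=camera("wrist"); P=cloud(c,d)
cv2.imwrite("pics/w6.png",cv2.resize(p[:250,130:390,::-1],None,fx=2.4,fy=2.4,interpolation=cv2.INTER_CUBIC))
for g in [(625.5,242),(574.3,209),(518.9,173)]:
    Q=P[(np.hypot(*(P[:,:2]-g).T)<30)&(P[:,2]>47)&(P[:,2]<70)]
    if len(Q): print(len(Q),cv2.minEnclosingCircle(Q[:,:2].astype(np.float32)),np.percentile(Q[:,2],[5,50,95]).round(1))
```

```text
182 ((626.632568359375, 243.07020568847656), 11.81417179107666) [49.  51.3 52.7]
268 ((575.6094970703125, 209.4039306640625), 13.566986083984375) [49.9 51.7 53.3]
508 ((520.0935668945312, 173.55848693847656), 17.58577537536621) [50.  52.  53.3]
```

View pics/w6.png

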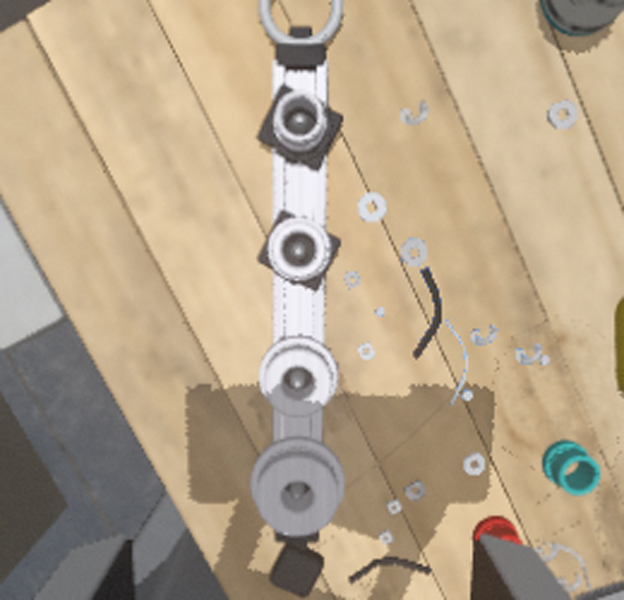

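All four are fully seated. From the ring at (300,10) they run 26 at (299,120), 32 at (298,250), 42 at (298,378) and 52 at (297,488). Handing in.

```bash
python3 -c "
from cell import manip; print(manip.sign_off())"
```

```text
the job is handed in; nothing more can be done
None
```

The job is handed in: all four drifts stand fully down on the rail pegs, running 26, 32, 42, 52 from the hanging ring outward, checked by camera just before sign-off at about 28 s.

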